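Hang a small wheel on the balancing stand

ROBOT

A 6-joint arm with a two-finger parallel gripper is mounted at the origin on the work surface. World frame = base frame: x ahead of the robot, y to its left, z up, the work surface at z = 0. Lengths are in m, angles in rad, forces in N, time in s.
With the tool pointing down it reaches from about 0.35 to 0.975 m from the base axis. Payload 4.9 kg.
Tool frame: the origin (TCP) lies midway between the tips of the shut fingers; the grasp point (between the pads) lies 19 mm behind it (r.grasp_offset is the distance from the TCP to the grasp point, in m); z points along the fingers, y is the direction in which the jaws open and shut (so a half turn about z gives the same grasp; the last joint's range is limited). The gripper opens to 85 mm and grips with 20 to 120 N. Pads are 22 mm wide; open, the fingers measure 114 mm over their backs; the gripper's body (76 mm by 85 mm) begins 54 mm behind the grasp point. The pads swing forward as they close: fully open they stand 13 mm farther back than shut.
Start: joints at [1.074, 0.053, 1.613, -0, 1.476, -0.119], TCP at [0.231, 0.581, 0.231] pointing down, gripper open.
Joint ranges: [-3.01, 3.01], [-1.01, 2.22], [0.06, 2.58], [-1.02, 4.17], [0.09, 2.62], [-3.14, 3.14]. Speed limits (rad/s): [2.57, 2.57, 3.14, 3.14, 3.14, 3.14].

INTERFACE

Orientations are given as [roll, pitch, yaw] about the fixed x, y, z axes, in that order (R = Rz(yaw) Ry(pitch) Rx(roll)).
In Python, from rig import r gives the robot as it stands. Calls block until the motion is done:
- r.reach(position, orientation): joint-space move of the TCP to a pose.
- r.move_l(position, vel=0.15, rot=None, contact_N=None): straight line of the TCP; rot=None keeps the orientation; vel is the mean speed in m/s. With contact_N (N) it stops when the force on the tool has changed by that much, and returns True; else False.
- r.set_joints(angles): joint-space move.
- r.let_go() and r.grab(): open the fingers fully, or close them until they stop; the grip force is fixed at half the most.
- r.wait(seconds).
- r.ik(position, orientation): joint angles nearest the present ones, or None.
- r.sense(): the state.
- r.read_camera(name): name is "scene" or "top" or "wrist"; returns a dict with "color" (384x512x3 uint8, blue, green, red), "K" (3x3 intrinsics, pixels), "D" ([k1, k2, p1, p2, k3] as OpenCV has them; the pictures are not rectified), "R" (3x3) and "t" (3): a world point X has camera coordinates R X + t. Camera axes: x right, y down, z forward; pixel columns grow to the right and rows downward; lengths in m; the calibration is good to about 2 mm. A picture is of the moment at which its call begins. There is no depth.
A pose or a line that the arm cannot do raises r.IKError and nothing moves.
- r.hand_in(): hands the job in, once; it reports no verdict.
Trained networks look in a picture, given as the dict that the camera call returned (one of the last four; its "shot" number tells which), for a name from the list of things; names that differ only in an ending like _2 or _b are one class to them, and where a whole thing is asked for, a point or a joint stands for the part that bears it (a point fixed in the world has none). Each returns a list of dicts, best first, with "conf" (0 to 1); they miss things now and then, are a little off and sometimes report something else, mostly with a low value. They report only what shows in the picture. A call takes as long as a camera call. They do not tell look-alikes from the thing itself.
- r.masks_of(picture, query): "region" (384x512 bool, what is visible of it) and "rect" ([left, top, right, bottom] in pixels, round what is visible of it).
- r.landmark_of(picture, query): "position" ([column, row] in pixels: a listed point, or the origin of a listed thing).
The state is a dict: "clock": time; "joint_positions": joint angles; "qd": joint speeds; "tau": joint torques, N m; "ee_pos": TCP position; "eef_rot": TCP orientation; "force": force on the tool from outside, world axes, zero at the start; "torque": the same for the moment, N m; "grip_width": opening from 0.0 (shut) to 1.0 (fully open).
Only numpy, scipy, OpenCV 4.12 (cv2) and the standard library are available. Lean on these libraries where they do the work, as an engineer would, in place of code of your own. Each camera call takes 0.05 s, during which the arm holds its last target. There are 200 camera calls.

TASK

Take the balancing shaft by its knurled grip and thread it through the hub of the wheel standing in the wooden rack, until the cone on the shaft is snug in the mouth of the hub bore - feel for it and do not ram it. Then lift the wheel out of the rack on the shaft alone and lay the shaft gently down in both V-notches of the balancing stand, grip end outside the uprights, so that the wheel hangs free between them with the cone still against its hub. Let go, and leave the other tools where they lie.

Things in the scene. Friction and masses are not known exactly. Their poses are not given: they have to be found in the camera images.
- shaft: steel balancing shaft, 210 mm long, 12 mm diameter, 0.15 kg, at first level in its wooden cradle, axis 40 mm above the counter. Origin on its axis 100 mm behind the tip; x runs along the axis to the tip. A set-screw cone sits on it wherever the last user clamped it: its nose, facing the tip, lies anywhere from x = -24 to +24 mm. This is not measured; see it or feel for it.
- shaft_grip (a point): middle of the shaft's knurled grip, on the axis at the shaft's x = -90 mm. The grip is 16 mm in diameter and 40 mm long, up to the shaft's blunt end; hold the shaft here.
- shaft_tip (a point): tip of the shaft, on its axis at the shaft's x = +100 mm; the last 6 mm taper to 7 mm diameter. The centring cone behind it is dark turned steel, 15 mm long, 26 mm in diameter at its back, its front 7 mm tapering to 13 mm at the nose; it is clamped firmly. (cone_c0 is the middle of its plain back part, 11 mm behind the nose.)
- wheel: small wheel with a black tyre, 120 mm diameter, 33 mm wide, about 0.18 kg, alloy rim. Origin at its centre, x along the axle in the threading direction. Steel hub tube 28 mm diameter, 44 mm long (x = -22 to +22 mm), 14 mm through bore. It stands loose on the rack's dowels and slides 1 or 2 mm to the far plank when pushed.
- hub_mouth (a point): centre of the bore mouth on the side where the shaft goes in, at the wheel's x = -22 mm. With the cone snug its nose is about 0.5 mm inside this mouth.
- rack: fixed wooden wheel rack. Origin under its centre on the counter, x in the threading direction. Planks 14 mm thick, 120 mm wide, middles at x = -33 (46 mm high) and x = +30 mm (100 mm high); two dowels between them carry the wheel, axle about 74 mm up. The far plank has a notch 20 mm wide, open at the top, down to 58 mm, where the shaft passes and rises; the hub bears beside it.
- stand: fixed balancing stand. Origin under its centre on the counter, x along the shaft to its tip. Grey base 170 x 110 x 10 mm; steel uprights 10 mm thick at x = -65 and +65 mm slide in clamped sleeves and end in 90 degree V-notches 36 mm wide at the mouth, their plates 18 mm above a seated shaft's axis. The grip goes 42 mm outside the -x upright: shaft origin at x = -17 mm.
- cradle: fixed wooden cradle under the shaft, same place and heading as the shaft at the start: blocks 12 mm thick at x = -52 and +60 mm, about 46 mm high with V-notches, on an 8 mm board
- patch_roller: knurled steel patch roller with a wooden handle, 160 mm long, 36 mm high, lying loose; a bystander
- torque_wrench: torque wrench, 330 mm long, 41 mm high, lying loose; a bystander
- cap_tray: aluminium tray of silver hex caps, 110 x 80 x 25 mm, loose; a bystander
- stand_foot (a point): point on the counter under the middle of the stand's -x upright, on the grip side. Both uprights are clamped at the same height, wherever the last user left them: a 12 mm shaft seated in the notches has its axis anywhere from 90 to 120 mm above the counter. This is not measured; see it or feel for it.
There are look-alikes about, which are no part of the job. What is shaped like the stand but green or pink is not meant.

How it is judged:
On the way, in this order (a step that is already met when the one before it is completed fails the run):
1. the shaft is threaded right through the hub and its cone is snug in the bore mouth (within about 2 mm of its seat), the wheel still standing in the rack (x of cone_c0 in the frame of wheel above -0.0348 m and angle between the x axis of shaft and the x axis of wheel, either way round below 0.1 rad and x of shaft in the frame of wheel above -0.052 m and distance between cone_c0 and wheel below 0.0358 m and contact force between wheel and rack above 0.5 N and z of wheel in the frame of rack below 0.08 m), for 0.2 s.
2. the wheel is lifted clear of the rack on the shaft (height (world z) of wheel above 0.11 m and contact force between wheel and rack below 0.05 N and contact force between shaft and wheel above 0.8 N and distance between cone_c0 and wheel below 0.042 m), for 0.2 s.
At the end, for the whole second after the job is handed in: the shaft rests in both V-notches (plates fork_c0/c1, c2/c3), level and parallel to the stand within 0.04 rad, centred within 3 mm, its origin 3 to 27 mm to the -x side of the stand's centre; the wheel hangs on it touching nothing else, cone within 5 mm of its seat; all released, at rest ((contact force between shaft and fork_c0 above 0.1 N or contact force between shaft and fork_c1 above 0.1 N) and (contact force between shaft and fork_c2 above 0.1 N or contact force between shaft and fork_c3 above 0.1 N) and angle between shaft's own x axis and vertical between 1.531 and 1.611 rad and y of shaft in the frame of stand between -0.003 and 0.003 m and x of shaft in the frame of stand between -0.027 and -0.003 m and angle between the x axis of shaft and the x axis of stand, either way round below 0.04 rad and distance between cone_c0 and wheel below 0.038 m and contact force between shaft and wheel above 0.5 N and contact force between wheel and stand below 0.05 N and linear speed of each of wheel, shaft below 0.02 m/s and angular speed of wheel below 0.5 rad/s).
It fails at once if the shaft or its cone presses on the wheel with more than 15 N (contact force between shaft and wheel above 15 N).
It fails at once if the shaft is put down on the stand with more than 15 N (contact force between shaft and stand above 15 N).
It fails at once if the shaft is dropped (moves faster than 0.2 m/s with no finger on it) (contact force between the fingers and shaft below 0.01 N and linear speed of shaft above 0.2 m/s).
It fails at once if the robot itself touches the wheel (contact force between any of the fingers, the arm and wheel above 0.5 N).
It fails at once if a bystander is shifted by more than 15 mm (distance of any of patch_roller, torque_wrench, cap_tray from where it was at the start of the episode above 0.015 m).
It also fails if it takes over 70 s, if anything falls off the work surface, if the arm or the gripper's body presses on something with over 40 N, if the wrist force passes 120 N, or if a joint passes its speed limit or range.

## Working session

There is one attempt and no reset: what is moved stays moved. The work goes in short steps, each a Python script; the robot and the scene stay as the last script left them, time stands still between calls to the robot, and variables do not carry over. Pictures are saved under pics/ and viewed, about 8 in all and at most 12, crops included, and the job is handed in when it is done.

```bash
ls; mkdir -p pics
python3 - <<'E'
from rig import r
import cv2,numpy as np
for n in ("scene","top"):
    p=r.read_camera(n); cv2.imwrite(f"pics/{n}0.png",p["color"])
    print(n,p["K"].round(1).tolist(),np.round(p["D"],3).tolist(),(-p["R"].T@p["t"]).round(3),p["R"].round(2).tolist())
    for q in ("shaft","shaft_grip","shaft_tip","cone_c0","wheel","hub_mouth","rack","stand","stand_foot","cradle"):
        try: print(q,[(np.round(d["position"],1).tolist(),round(d["conf"],2)) for d in r.landmark_of(p,q)][:4])
        except Exception as e: print(q,e)
print(r.sense())
E
```

```text
pics
scene [[433.0, 0.0, 255.6], [0.0, 433.0, 190.6], [0.0, 0.0, 1.0]] [-0.027, 0.0, 0.0, 0.0, 0.0] [ 1.533 -0.197  0.903] [[0.16, 0.99, -0.02], [0.63, -0.12, -0.76], [-0.76, 0.11, -0.64]]
shaft [([170.1, 192.7], 0.54)]
shaft_grip [([139.8, 202.1], 0.5)]
shaft_tip [([201.0, 186.2], 0.57)]
cone_c0 it knows: cap_tray, cradle, hub_mouth, patch_roller, rack, shaft, shaft_grip, shaft_tip, stand, stand_foot, torque_wrench, wheel
wheel [([379.3, 185.0], 0.97)]
hub_mouth [([373.5, 182.9], 0.65), ([198.2, 183.7], 0.63)]
rack [([376.3, 202.7], 0.95)]
stand [([187.3, 262.9], 0.81), ([237.0, 173.5], 0.75), ([250.3, 215.4], 0.74)]
stand_foot [([167.6, 272.6], 0.87), ([228.6, 218.3], 0.83), ([216.2, 176.9], 0.64)]
cradle [([166.6, 202.8], 0.62), ([378.2, 182.7], 0.53)]
top [[455.6, 0.0, 259.2], [0.0, 455.6, 192.4], [0.0, 0.0, 1.0]] [-0.024, 0.0, 0.0, 0.0, 0.0] [ 0.392 -0.019  1.087] [[-0.0, -1.0, 0.0], [-0.98, 0.0, -0.2], [0.2, -0.0, -0.98]]
shaft [([388.0, 243.3], 0.6)]
shaft_grip [([430.0, 234.3], 0.68)]
shaft_tip [([346.9, 255.5], 0.94), ([427.4, 231.6], 0.62)]
cone_c0 it knows: cap_tray, cradl
[... 440 characters left out ...]
 [([380.4, 245.9], 0.95), ([425.6, 234.9], 0.6)]
{'clock': 1.0, 'joint_positions': array([ 1.07397107e+00,  5.26724965e-02,  1.61289153e+00,  1.01180717e-05,
        1.47600692e+00, -1.18974841e-01]), 'qd': array([-0.00120201,  0.00311597,  0.00037404, -0.00169456,  0.00020458,
        0.00138227]), 'tau': array([ 1.29676086e-03, -3.93702257e+01, -3.70466888e+01, -5.26854114e-05,
        4.50577390e-04,  1.52806228e-05]), 'ee_pos': array([0.23055152, 0.58090473, 0.23132571]), 'eef_rot': array([ 3.14156991e+00, -7.42576382e-06,  2.76374128e+00]), 'force': array([ 0.47655623, -0.19590054, -0.07556166]), 'torque': array([-0.01216057, -0.0292706 ,  0.02165289]), 'grip_width': 1.0017165688096454}
```

View pics/scene0.png

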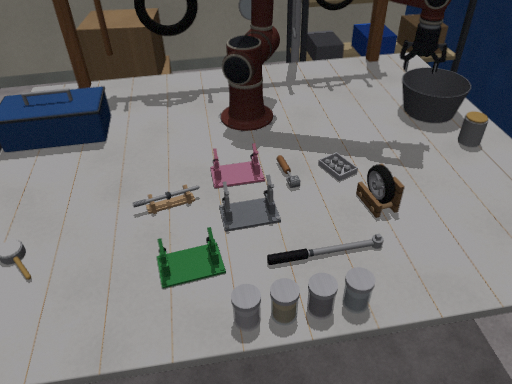

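View pics/top0.png

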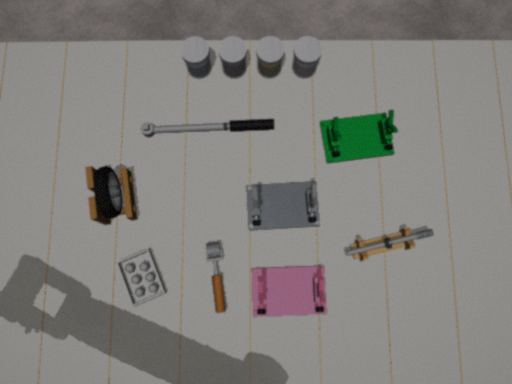

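The scene picture shows the shaft in its cradle at about (167,195), grip to the left, the wheel in its rack at (379,185), and the grey stand at (250,212). The green stand at (190,262) and the pink one at (237,170) are decoys. The top view agrees: shaft grip (430,234), wheel (108,192), grey stand (283,206). Threading runs toward +y.

```bash
cat > h.py <<'E'
from rig import r
import cv2,numpy as np
from scipy.optimize import least_squares
def ray(p,px):
    u=cv2.undistortPoints(np.array([[px]],float),p["K"],np.array(p["D"],float))[0,0]
    return -p["R"].T@p["t"], p["R"].T@np.array([u[0],u[1],1.])
def plane(p,px,z):
    c,d=ray(p,px); return c+d*(z-c[2])/d[2]
def proj(p,X):
    return cv2.projectPoints(np.atleast_2d(X).astype(float),cv2.Rodrigues(p["R"])[0],np.array(p["t"],float),p["K"],np.array(p["D"],float))[0][:,0]
def tri(obs):
    A=np.zeros((3,3));b=np.zeros(3)
    for p,px in obs:
        c,d=ray(p,px);d=d/np.linalg.norm(d);M=np.eye(3)-np.outer(d,d);A+=M;b+=M@c
    return np.linalg.solve(A,b)
def lm(p,q,k=4):
    return [(np.array(d["position"]),d["conf"]) for d in r.landmark_of(p,q)][:k]
E
python3 - <<'E'
from h import *
s=r.read_camera("scene");t=r.read_camera("top")
Z=dict(shaft_grip=.04,shaft_tip=.04,shaft=.04,cradle=0,wheel=.074,hub_mouth=.074,rack=0,stand=0,stand_foot=0)
for q,z in Z.items():
    for n,p in(("s",s),("t",t)):
        print(q,n,[(plane(p,x,z)[:2].round(3).tolist(),round(c,2)) for x,c in lm(p,q)])
for q in("patch_roller","torque_wrench","cap_tray"): print(q,[plane(t,x,.01)[:2].round(3).tolist() for x,c in lm(t,q,1)])
# wrist camera pose rel. tool
w=r.read_camera("wrist");e=r.sense();from scipy.spatial.transform import Rotation as Ro
Rt=Ro.from_euler("xyz",e["eef_rot"]).as_matrix();c=-w["R"].T@w["t"]
print("cam in tool",Rt.T@(c-e["ee_pos"]),(w["R"]@Rt).round(2).tolist(),w["K"][0,0])
E
```

```text
shaft_grip s [([0.618, -0.152], 0.66), ([0.508, -0.411], 0.6)]
shaft_grip t [([0.509, -0.413], 0.72)]
shaft_tip s [([0.458, -0.213], 0.55)]
shaft_tip t [([0.461, -0.223], 0.63), ([0.601, 0.332], 0.55)]
shaft s [([0.483, -0.308], 0.87), ([0.648, 0.301], 0.17)]
shaft t [([0.478, -0.324], 0.62)]
cradle s [([0.474, -0.317], 0.84), ([0.523, 0.341], 0.58)]
cradle t [([0.472, -0.311], 0.9)]
wheel s [([0.595, 0.318], 0.74)]
wheel t [([0.597, 0.319], 0.66)]
hub_mouth s [([0.598, 0.305], 0.81)]
hub_mouth t [([0.603, 0.299], 0.92)]
rack s [([0.59, 0.318], 0.67)]
rack t [([0.597, 0.315], 0.77), ([0.481, -0.334], 0.67), ([0.461, -0.231], 0.38)]
stand s [([0.738, -0.266], 0.81), ([0.585, -0.073], 0.71), ([0.38, -0.08], 0.66)]
stand t [([0.742, -0.262], 0.86), ([0.383, -0.092], 0.81), ([0.576, -0.074], 0.78)]
stand_foot s [([0.577, -0.152], 0.97), ([0.379, -0.161], 0.74), ([0.758, -0.326], 0.66)]
stand_foot t [([0.582, -0.142], 0.91), ([0.75, -0.329], 0.6), ([0.371, -0.151], 0.55), ([0.779, 0.105], 0.36)]
patch_roller [[0.429, 0.078]]
torque_wrench [[0.778, 0.098]]
cap_tray [[0.407, 0.257]]
cam in tool [ 8.42152882e-02  1.40866603e-04 -1.42673570e-01] [[0.0, 1.0, -0.0], [-0.95, 0.0, -0.33], [-0.33, 0.0, 0.95]] 324.8998603943338
```

```bash
cat >> h.py <<'E'
from scipy.spatial.transform import Rotation as Ro
CT=np.array([.0842,.0001,-.1427])
def tool(psi,a=0.):
    d=np.array([np.cos(psi),np.sin(psi),0]);k=np.array([0,0,1.])
    z=d*np.sin(a)-k*np.cos(a);x=d*np.cos(a)+k*np.sin(a)
    return np.column_stack([x,np.cross(z,x),z])
def look(T,psi,a,L):
    M=tool(psi,a);v=.945*M[:,2]-.327*M[:,0]
    pos=np.array(T)-L*v-M@CT
    return pos,Ro.from_matrix(M).as_euler("xyz")
E
python3 - <<'E'
from h import *
for nm,T in(("wheel",[.6,.3,.074]),("stand",[.578,-.074,.1]),("shaft",[.485,-.31,.04])):
  for L in(.22,.3):
    for psi in (1.2,1.75,2.2,.2,0):
      for a in (0,.4,.8,1.1):
        p,o=look(T,psi,a,L);q=r.ik(p,o)
        if q is not None and p[2]>.15: print(nm,L,psi,a,p.round(2),np.round(q,1))
E
```

```text
wheel 0.3 1.2 0 [0.6  0.31 0.21] [ 0.4  0.2  1.5 -0.   1.5  0.7]
wheel 0.3 1.2 0.4 [0.58 0.26 0.21] [ 0.2 -0.1  1.8  0.4  1.2  0.4]
wheel 0.3 1.2 0.8 [0.57 0.21 0.18] [-0.1 -0.1  2.   0.9  1.2 -0.1]
wheel 0.3 1.2 1.1 [0.56 0.19 0.15] [-0.3 -0.   2.1  1.2  1.2 -0.4]
wheel 0.3 1.75 0 [0.6  0.31 0.21] [ 0.4  0.2  1.5 -0.   1.5  0.2]
wheel 0.3 1.75 0.4 [0.61 0.26 0.21] [ 0.1  0.1  1.6  0.4  1.4 -0.1]
wheel 0.3 1.75 0.8 [0.62 0.21 0.18] [-0.1  0.2  1.7  0.8  1.5 -0.4]
wheel 0.3 1.75 1.1 [0.62 0.18 0.15] [-0.2  0.4  1.6  1.   1.7 -0.6]
wheel 0.3 2.2 0 [0.59 0.31 0.21] [ 0.4  0.2  1.5  0.   1.5 -0.3]
wheel 0.3 2.2 0.4 [0.62 0.27 0.21] [ 0.1  0.3  1.4  0.4  1.6 -0.5]
wheel 0.3 2.2 0.8 [0.65 0.23 0.18] [-0.   0.5  1.3  0.6  1.8 -0.6]
wheel 0.3 2.2 1.1 [0.67 0.2  0.15] [-0.1  0.7  1.2  0.8  2.  -0.7]
wheel 0.3 0.2 0 [0.61 0.3  0.21] [ 0.3  0.2  1.5 -0.   1.5  1.7]
wheel 0.3 0.2 0.4 [0.56 0.29 0.21] [ 0.4 -0.2  1.9 -0.1  1.   1.8]
wheel 0.3 0.2 0.8 [0.51 0.28 0.18] [ 0.5 -0.4  2.3 -0.4  0.6  2.1]
wheel 0.3 0 0 [0.61 0.3  0.21] [ 0.3  0.2  1.5 -0.   1.5  1.9]
wheel 0.3 0 0.4 [0.56 0.3  0.21] [ 0
[... 2027 characters left out ...]
5  0.9  0.9]
shaft 0.3 1.2 0 [ 0.49 -0.3   0.18] [-0.7 -0.   1.8  0.   1.4 -0.3]
shaft 0.3 1.2 0.4 [ 0.47 -0.35  0.18] [-0.9  0.1  1.7  0.3  1.6 -0.6]
shaft 0.3 1.75 0 [ 0.48 -0.3   0.18] [-0.7 -0.1  1.8  0.   1.4 -0.9]
shaft 0.3 1.75 0.4 [ 0.49 -0.35  0.18] [-0.8  0.3  1.5  0.2  1.7 -1. ]
shaft 0.3 2.2 0 [ 0.48 -0.3   0.18] [-0.7 -0.1  1.8  0.   1.4 -1.3]
shaft 0.3 2.2 0.4 [ 0.51 -0.34  0.18] [-0.7  0.3  1.4  0.1  1.8 -1.4]
shaft 0.3 0.2 0 [ 0.5  -0.31  0.18] [-0.7 -0.   1.8 -0.   1.4  0.7]
shaft 0.3 0.2 0.4 [ 0.44 -0.32  0.18] [-0.9 -0.2  2.   0.4  1.2  0.3]
shaft 0.3 0 0 [ 0.5  -0.31  0.18] [-0.7 -0.   1.8 -0.   1.4  0.9]
shaft 0.3 0 0.4 [ 0.44 -0.31  0.18] [-0.9 -0.3  2.1  0.3  1.1  0.6]
```

Run:
```python
from h import *
import pickle
V=[("wheel",1.75,.4),("wheel",1.75,.8),("wheel",2.2,.8),("stand",1.75,.8),("stand",1.75,0),("shaft",1.75,.4),("shaft",1.75,0)]
T=dict(wheel=[.6,.3,.074],stand=[.578,-.074,.1],shaft=[.485,-.31,.04])
Q=dict(wheel=["wheel","hub_mouth","rack"],stand=["stand","stand_foot"],shaft=["shaft","shaft_grip","shaft_tip","cradle"])
out=[]
for nm,psi,a in V:
    p,o=look(T[nm],psi,a,.3); r.reach(p,o); r.wait(.2)
    w=r.read_camera("wrist"); L={q:lm(w,q,3) for q in Q[nm]}
    M=[(q,d["region"],d["conf"]) for q in [nm] for d in r.masks_of(w,q)[:2]]
    out.append((nm,psi,a,w,L,M)); print(nm,psi,a,{q:[(x.round(1).tolist(),round(c,2)) for x,c in l] for q,l in L.items()})
pickle.dump(out,open("v.pkl","wb"))
W=[cv2.resize(o[3]["color"],(400,300)) for o in out]
cv2.imwrite("pics/m1.png",np.vstack([np.hstack(W[:2]),np.hstack(W[3:5])]))
cv2.imwrite("pics/m2.png",np.vstack([np.hstack([W[2],W[4]]),np.hstack(W[5:7])]))
for nm,qs in Q.items():
    for q in qs:
        ob=[(o[3],o[4][q][0][0]) for o in out if o[0]==nm and o[4][q]]
        if len(ob)>1:
            X=tri(ob); print(q,X.round(4),[np.linalg.norm(proj(p,X)[0]-x).round(1) for p,x in ob])
print(r.sense()["clock"])
```

```text
wheel 1.75 0.4 {'wheel': [([256.3, 174.2], 0.8)], 'hub_mouth': [([254.8, 200.6], 0.69)], 'rack': []}
wheel 1.75 0.8 {'wheel': [([253.1, 179.8], 0.58)], 'hub_mouth': [([252.1, 201.0], 0.73)], 'rack': [([250.2, 211.0], 0.88)]}
wheel 2.2 0.8 {'wheel': [([263.4, 179.3], 0.72)], 'hub_mouth': [([253.1, 198.8], 0.97)], 'rack': [([259.5, 208.5], 0.88)]}
stand 1.75 0.8 {'stand': [([249.2, 233.8], 0.75), ([91.9, 215.1], 0.57)], 'stand_foot': [([70.6, 267.1], 0.95), ([243.5, 291.7], 0.9), ([411.4, 142.1], 0.25)]}
stand 1.75 0 {'stand': [([342.9, 315.5], 0.7), ([88.6, 153.8], 0.61), ([253.1, 169.8], 0.57)], 'stand_foot': [([244.0, 217.5], 0.68), ([89.8, 200.6], 0.67), ([337.3, 349.1], 0.59)]}
shaft 1.75 0.4 {'shaft': [([247.6, 203.3], 0.58)], 'shaft_grip': [([250.2, 302.2], 0.95)], 'shaft_tip': [([238.9, 94.2], 0.93), ([249.1, 203.4], 0.3)], 'cradle': [([246.9, 209.6], 0.69), ([246.6, 204.2], 0.16)]}
shaft 1.75 0 {'shaft': [([253.2, 200.0], 0.63)], 'shaft_grip': [([251.7, 282.4], 0.79)], 'shaft_tip': [([239.7, 85.5], 0.93)], 'cradle': [([249.6, 192.3], 0.86)]}
wheel [0.598  0.3208 0.0725] [np.float64(1.7), np.float64(0.9), np.float64(1.2)]
hub_mouth [0.6017 0.2969 0.0748] [np.float64(0.7), np.float64(0.9), np.float64(0.4)]
rack [0.5947 0.319  0.0029] [np.float64(1.1), np.float64(1.1)]
stand [ 0.6185 -0.1294  0.1987] [np.float64(58.0), np.float64(47.4)]
stand_foot [ 0.5291 -0.1296  0.1614] [np.float64(110.0), np.float64(85.9)]
shaft [ 0.4845 -0.316   0.0383] [np.float64(2.1), np.float64(2.1)]
shaft_grip [ 0.5014 -0.4061  0.0358] [np.float64(0.2), np.float64(0.2)]
shaft_tip [ 0.4567 -0.2172  0.0445] [np.float64(0.7), np.float64(0.8)]
cradle [ 4.830e-01 -3.214e-01  3.000e-04] [np.float64(0.7), np.float64(0.7)]
11.7417
```

View pics/m1.png

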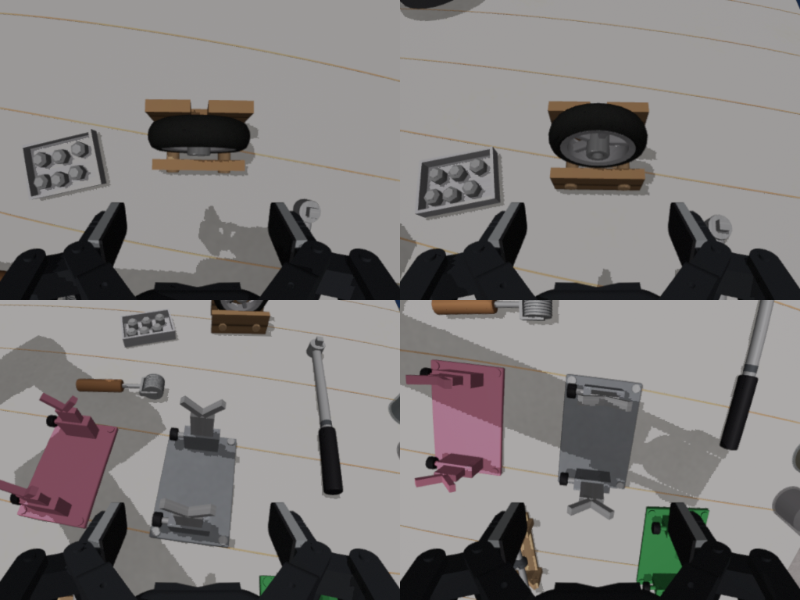

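View pics/m2.png

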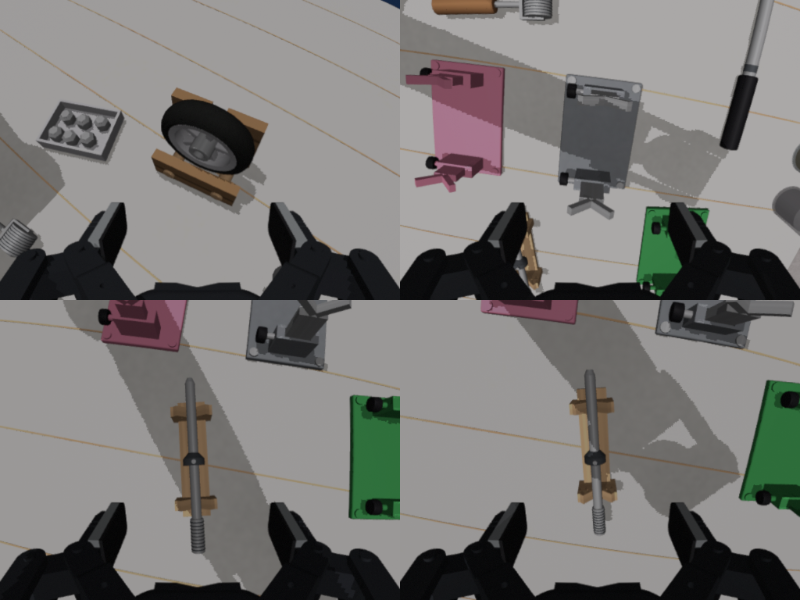

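The montages show:
- **Wheel:** in its rack, square to the psi=1.75 view, with the hub at the image centre.
- **Grey stand:** between the pink and green ones, with its Vs at about (262,141) and (239,271) in the tilted view.
- **Shaft:** in its cradle, with the dark cone at about (247,203), near shaft x=0.

Next I'll refine rack yaw, shaft line and stand pose from the saved views.

```bash
cat > fit.py <<'E'
from h import *
import pickle
from scipy.optimize import minimize
out=pickle.load(open("v.pkl","rb"))
def box(T,x0,x1,w,z0,z1):
    x,y,psi=T;c,s=np.cos(psi),np.sin(psi)
    P=np.array([[a,b,z] for a in(x0,x1) for b in(-w,w) for z in(z0,z1)],float)
    return np.column_stack([x+c*P[:,0]-s*P[:,1],y+s*P[:,0]+c*P[:,1],P[:,2]])
def cyl(T,x0,x1,R,zc):
    x,y,psi=T;c,s=np.cos(psi),np.sin(psi);t=np.linspace(0,6.28,40)
    P=np.array([[a,R*np.cos(k),zc+R*np.sin(k)] for a in(x0,x1) for k in t])
    return np.column_stack([x+c*P[:,0]-s*P[:,1],y+s*P[:,0]+c*P[:,1],P[:,2]])
def hull(im,p,X,v):
    q=cv2.convexHull((proj(p,X)*16).astype(np.int32).reshape(-1,1,2)); cv2.fillConvexPoly(im,q,v,cv2.LINE_AA,4)
views=[o for o in out if o[0]=="wheel"];B=[]
for o in views:
    h=cv2.cvtColor(o[3]["color"],cv2.COLOR_BGR2HSV)
    m=((h[...,0]>4)&(h[...,0]<22)&(h[...,1]>110)).astype(np.uint8)*255
    g=np.zeros_like(m);x,y=o[4]["wheel"][0][0].astype(int);g[max(0,y-110):y+110,x-110:x+110]=1
    B.append(cv2.GaussianBlur(m*g,(5,5),0).astype(float))
def ren(T):
    for o in views:
        im=np.zeros((384,512),np.uint8)
        hull(im,o[3],box(T,23,37,60,0,100)if 0 else box(T,.023,.037,.06,0,.1),255)
        hull(im,o[3],cyl(T,-.0165,.0165,.06,.074),0); hull(im,o[3],box(T,-.04,-.026,.06,0,.046),255)
        yield cv2.GaussianBlur(im,(5,5),0).astype(float)
def cost(T): return sum(np.abs(a-b).mean() for a,b in zip(ren(T),B))
best=min((minimize(cost,[.597,.318,ps],method="Nelder-Mead",options=dict(initial_simplex=np.array([[.597,.318,ps],[.602,.318,ps],[.597,.323,ps],[.597,.318,ps+.06]]),xatol=1e-4)) for ps in(1.68,1.75,1.82)),key=lambda s:s.fun)
print("rack",best.x.round(4),best.fun)
T=best.x; print("hub axis at mouth",(T[:2]-.022*np.array([np.cos(T[2]),np.sin(T[2])])).round(4))
for o in out:
  if o[0]=="shaft":
    for q,m,c in o[5]:
      ys,xs=np.nonzero(m);P=np.array([plane(o[3],[x,y],.04)[:2] for x,y in zip(xs,ys)])
      mu=P.mean(0);d=np.linalg.svd(P-mu,full_matrices=False)[2][0];d*=np.sign(d[1]);u=(P-mu)@d
      print("shaft",round(c,2),mu.round(4),"psi",np.arctan2(d[1],d[0]).round(4),"ends",(mu+d*u.min()).round(4),(mu+d*u.max()).round(4))
  if o[0]=="stand":
    for q,m,c in o[5]:
      print("stand mask",round(c,2),o[3]["color"][m].mean(0).round(),np.argwhere(m).mean(0).round())
    h=cv2.cvtColor(o[3]["color"],cv2.COLOR_BGR2HSV)
    pts=[(262,141),(239,271)] if o[2] else [(260,113),(243,260)]
a,b=[o for o in out if o[0]=="stand"]
print("near V",tri([(a[3],(239,271)),(b[3],(243,260))]).round(3)," foot",plane(a[3],a[4]["stand_foot"][1][0],0).round(3),plane(b[3],b[4]["stand_foot"][0][0],0).round(3)," org",plane(a[3],a[4]["stand"][0][0],0).round(3),plane(b[3],b[4]["stand"][2][0],0).round(3))
cv2.imwrite("pics/st.png",np.hstack([cv2.resize(a[3]["color"][100:330,170:350],None,fx=2.2,fy=2.2),cv2.resize(b[3]["color"][80:310,170:350],None,fx=2.2,fy=2.2)]))
E
python3 fit.py
```

```text
rack [0.5961 0.3193 1.7376] 5.40472412109375
hub axis at mouth [0.5997 0.2976]
stand mask 0.73 [ 62. 102.  52.] [367. 359.]
stand mask 0.59 [97. 95. 94.] [233. 251.]
stand mask 0.86 [ 57. 101.  46.] [320. 332.]
stand mask 0.79 [88. 86. 85.] [177. 252.]
shaft 0.77 [ 0.4856 -0.329 ] psi 1.8055 ends [ 0.5084 -0.4243] [ 0.4592 -0.2187]
shaft 0.57 [ 0.4828 -0.3166] psi 1.8065 ends [ 0.5092 -0.4267] [ 0.4594 -0.2195]
near V [ 0.58  -0.143  0.099]  foot [ 0.581 -0.142  0.   ] [ 0.578 -0.139  0.   ]  org [ 0.574 -0.074  0.   ] [ 0.578 -0.076  0.   ]
```

View pics/st.png

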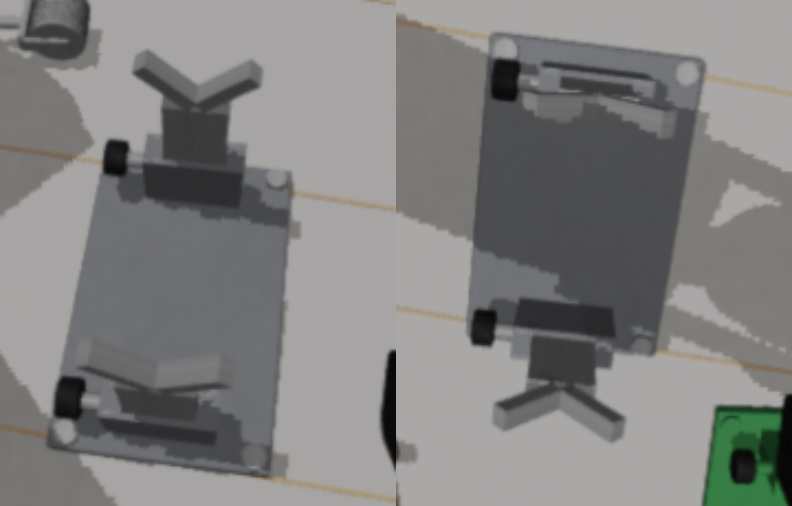

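The crop shows both grey Vs clearly, with vertices at about (240,274)/(259,147) in the tilted view and (244,255)/(263,124) in the downward view. The base corners are sharp too. I'll triangulate those while going for the grasp.

Run:
```python
from h import *
import pickle
out=pickle.load(open("v.pkl","rb"));a,b=[o[3] for o in out if o[0]=="stand"]
n=tri([(a,(240.5,273.6)),(b,(244.5,255))]);f=tri([(a,(259.5,146.8)),(b,(262.7,123.6))])
d=f-n;print("V",n.round(4),f.round(4),np.linalg.norm(d).round(3),"psi",np.arctan2(d[1],d[0]).round(3),"mid",((n+f)/2).round(4))
C=[plane(a,(191.4,303.2),.01),plane(a,(291.8,315.9),.01),plane(b,(212.7,95),.01),plane(b,(310.9,108.2),.01),plane(b,(287.7,241.4),.01)]
print(np.round(C,4)[:,:2].tolist())
for p,q in((0,1),(2,3),(1,3),(0,2)): v=C[q]-C[p];print(p,q,np.linalg.norm(v).round(4),np.arctan2(v[1],v[0]).round(3))
print("base mid",((C[0]+C[3])/2).round(4),((C[1]+C[2])/2).round(4))
# grasp: shaft line
psi=1.806;u=np.array([np.cos(psi),np.sin(psi)])
tip=np.array([.4590,-.2192]);g=tip-.190*u;print("grip",g.round(4))
o=Ro.from_matrix(tool(psi)).as_euler("xyz")
r.reach([g[0],g[1],.12],o)
r.wait(.2);w=r.read_camera("wrist");cv2.imwrite("pics/g.png",w["color"])
X=[(q,[plane(w,x,.04)[:2].round(4).tolist() for x,c in lm(w,q,1)]) for q in("shaft_grip","shaft")];print(X)
for m in r.masks_of(w,"shaft")[:1]:
    ys,xs=np.nonzero(m["region"]);P=np.array([plane(w,[x,y],.04)[:2] for x,y in zip(xs,ys)])
    mu=P.mean(0);dd=np.linalg.svd(P-mu,full_matrices=False)[2][0];dd*=np.sign(dd[1]);t=(P-mu)@dd
    print("mask psi",np.arctan2(dd[1],dd[0]),"lat off at grip",np.cross(dd,g-mu),"back end",(mu+dd*t.min()).round(4))
print(r.sense()["clock"])
```

```text
V [ 0.5808 -0.143   0.0889] [ 0.5744 -0.01    0.0894] 0.133 psi 1.619 mid [ 0.5776 -0.0765  0.0892]
[[0.5289, -0.1664], [0.636, -0.1598], [0.5184, 0.0028], [0.6284, 0.0081], [0.6374, -0.1579]]
0 1 0.1074 0.061
2 3 0.1101 0.048
1 3 0.1681 1.616
0 2 0.1695 1.633
base mid [ 0.5786 -0.0792  0.01  ] [ 0.5772 -0.0785  0.01  ]
grip [ 0.5033 -0.404 ]
[('shaft_grip', [[0.5, -0.4042]]), ('shaft', [[0.4836, -0.3178]])]
mask psi 1.806194901032844 lat off at grip 0.0004276275610128697 back end [ 0.5089 -0.4255]
12.7083<stdin>:20: DeprecationWarning: Arrays of 2-dimensional vectors are deprecated. Use arrays of 3-dimensional vectors instead. (deprecated in NumPy 2.0)
```

View pics/g.png

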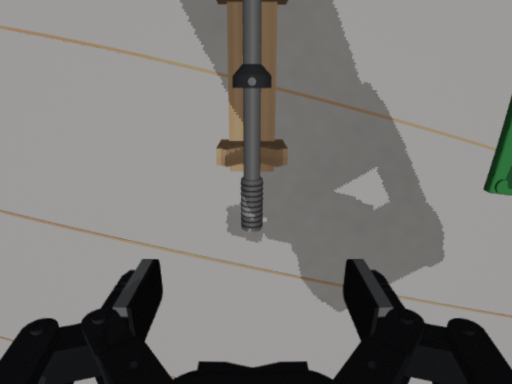

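The wrist picture shows the shaft centred between the jaws, with the grip at rows 178-229 and the cone at rows 66-87 on column 252. Grasping now.

Run:
```python
from h import *
psi=1.806;g=np.array([.5033,-.404])
w=r.read_camera("wrist");u=np.array([np.cos(psi),np.sin(psi)])
s=lambda row:((plane(w,(252,row),.04)[:2]-g)@u-.09).round(4)
print("x of blunt end,grip front,cone back,nose",s(229),s(178),s(87),s(66))
print(r.move_l([g[0],g[1],.021],vel=.08,contact_N=8)); print(r.sense()["ee_pos"],r.sense()["force"])
r.grab();e=r.sense();print("grip",e["grip_width"],e["force"],e["ee_pos"])
r.move_l([g[0],g[1],.15],vel=.08);r.wait(.3)
e=r.sense();print(e["grip_width"],e["force"],e["torque"],e["eef_rot"],e["clock"])
w=r.read_camera("wrist");cv2.imwrite("pics/l.png",w["color"])
s=lambda row:((plane(w,(252,row),.169)[:2]-g)@u-.09).round(4)
for m in r.masks_of(w,"shaft")[:1]:
    ys,xs=np.nonzero(m["region"]);P=np.array([plane(w,[x,y],.169)[:2] for x,y in zip(xs,ys)])
    mu=P.mean(0);dd=np.linalg.svd(P-mu,full_matrices=False)[2][0];dd*=np.sign(dd[1]);print("psi",np.arctan2(dd[1],dd[0]))
for n in("scene","top"):
    p=r.read_camera(n);print(n,[(x.round(1),proj(p,[*(g+.19*u),.169]).round(1)) for x,c in lm(p,"shaft_tip",2)])
```

```text
x of blunt end,grip front,cone back,nose -0.1094 -0.0694 -0.007 0.0062
False
[ 0.50374688 -0.40443441  0.02183966] [ 0.28369968 -0.17283462 -0.45332295]
grip 0.15941594487586278 [-0.7684608   0.71224363  1.6201022 ] [ 0.50331264 -0.4040137   0.02114225]
0.1633125896940858 [-0.25779367  0.85344466 -1.98900551] [-0.0968437  -0.01821161 -0.04755285] [-3.14143322e+00 -2.38895042e-04  1.80600401e+00] 16.8667
psi 1.8072836421219054
scene [(array([196.3, 152.7]), array([[194.1, 151.6]]))]
top [(array([359. , 249.9]), array([[357.4, 249.5]]))]
```

View pics/l.png

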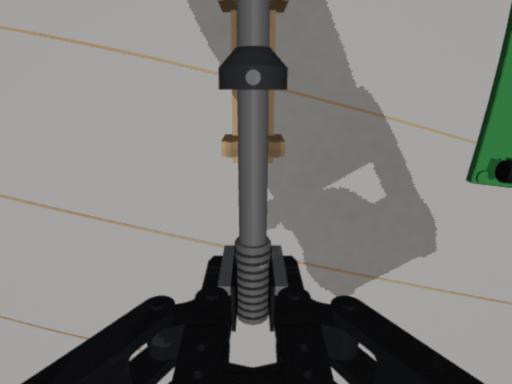

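The shaft is held straight: psi 1.807, and the seen tip lies within 2 px of the prediction. The cone nose is at x of about +6 mm. Moving to the pre-insert pose to compare tip and mouth.

Run:
```python
from h import *
psi=1.738;u=np.array([np.cos(psi),np.sin(psi)]);M=np.array([.6005,.2973])
o=Ro.from_matrix(tool(psi)).as_euler("xyz")
g=M-(.19+.02)*u
r.reach([g[0],g[1],.18],o); r.move_l([g[0],g[1],.055],vel=.12);r.wait(.3)
e=r.sense();print(e["ee_pos"],e["eef_rot"],e["force"],e["clock"])
tipX=np.array([*(e["ee_pos"][:2]+.19*u),e["ee_pos"][2]+.019]);mX=np.array([*M,.074])
ims=[]
for n in("scene","top","wrist"):
    p=r.read_camera(n);print(n,"tip",[(x.round(1),round(c,2)) for x,c in lm(p,"shaft_tip",2)],proj(p,tipX).round(1),"mouth",[(x.round(1),round(c,2)) for x,c in lm(p,"hub_mouth",2)],proj(p,mX).round(1))
    if n!="wrist":
        x,y=proj(p,(tipX+mX)/2)[0].astype(int);c=p["color"][y-45:y+45,x-60:x+60];ims.append(cv2.resize(c,(400,300),interpolation=cv2.INTER_CUBIC))
    else: ims.append(cv2.resize(p["color"],(400,300)));cv2.imwrite("pics/wr.png",p["color"])
cv2.imwrite("pics/pre.png",np.vstack([np.hstack(ims[:2]),np.hstack([ims[2],ims[2]*0])]))
```

```text
[0.63574635 0.09023888 0.05553347] [3.14070956e+00 1.40444382e-04 1.73797475e+00] [ 0.49107603 -1.44474159 -1.57198504] 20.5167
scene tip [(array([367.1, 185.8]), 0.63)] [[367.4 186.3]] mouth [(array([375.3, 181.5]), 0.66)] [[373.2 184.9]]
top tip [(array([129.7, 192.5]), 0.7)] [[127.1 189. ]] mouth [] [[118.4 190.7]]
wrist tip [] [[ 253.4 -217.9]] mouth [] [[ 252.5 -224.1]]
```

View pics/pre.png

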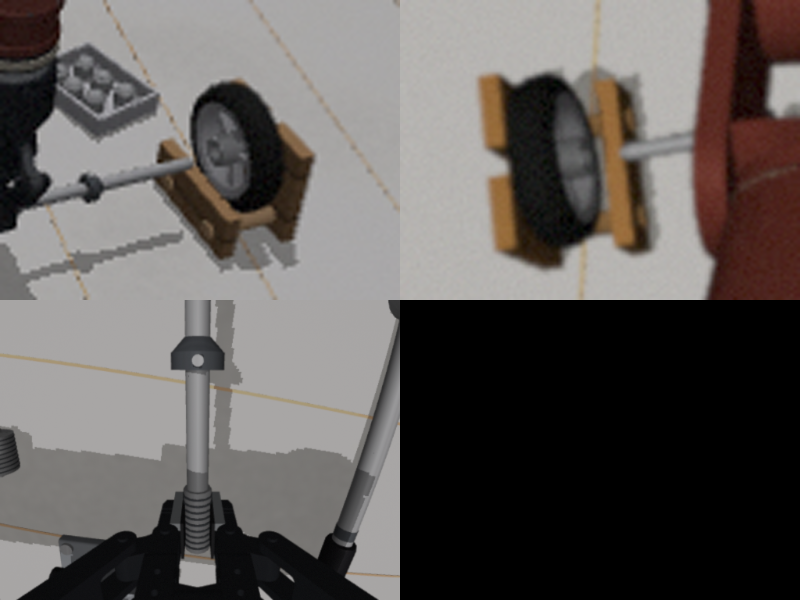

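The pictures show the tip about 9 mm short of the hub face. The shaft line passes through the hub within about 1 px in both the scene crop (190,162)→(213,155) and the top crop (622,153)→(577,158). I'll nudge it by under 1 mm and feel my way in.

```bash
cat > ins.py <<'E'
from h import *
psi=1.738;u=np.array([np.cos(psi),np.sin(psi)]);n=np.array([-u[1],u[0]]);M=np.array([.601,.2973])
def pose(s,dn=0,dz=0): # s = tip depth beyond mouth
    g=M+(s-.19)*u+dn*n; return [g[0],g[1],.056+dz]
def depth(): 
    e=r.sense()["ee_pos"];return ((e[:2]-M)@u+.19).round(4)
E
python3 - <<'E'
from ins import *
r.move_l(pose(-.02),vel=.03);r.wait(.2);f0=r.sense()["force"]
for s,v in((.010,.02),(.03,.025),(.055,.03)):
    c=r.move_l(pose(s),vel=v,contact_N=3.5);e=r.sense();print(s,c,depth(),(e["force"]-f0).round(2),e["torque"].round(2),e["clock"])
    if c: break
E
```

```text
0.01 True 0.0034 [-0.49 -2.04  0.22] [-0.3  -0.16 -0.07] 22.525
```

Run:
```python
from ins import *
def avg():
    F=[];
    for _ in range(8): r.wait(.03);e=r.sense();F.append(np.r_[e["force"],e["torque"]])
    F=np.array(F);R=np.column_stack([u.tolist()+[0],n.tolist()+[0],[0,0,1]]);m=F.mean(0);return np.r_[m[:3]@R,m[3:]@R].round(3),F.std(0).round(2)
e=r.sense();print(e["ee_pos"],np.round(pose(.0034),4))
print("contact",avg()[0]);r.move_l(pose(-.005),vel=.03);b,sd=avg();print("free",b,sd,r.sense()["ee_pos"],np.round(pose(-.005),4))
c=r.move_l(pose(.008),vel=.01,contact_N=3);a=avg()[0];print(c,depth(),"delta along u,n,z",(a-b).round(3))
s=r.read_camera("scene");t=r.read_camera("top")
ims=[]
for p in(s,t):
    x,y=proj(p,[*M,.075])[0].round().astype(int);ims.append(cv2.resize(p["color"][y-24:y+24,x-32:x+32],(400,300),interpolation=cv2.INTER_CUBIC))
cv2.imwrite("pics/c.png",np.hstack(ims));print(r.sense()["clock"])
```

```text
[0.63167941 0.11324921 0.05531148] [0.6321 0.1133 0.056 ]
contact [-2.205 -1.216 -0.901 -0.148  0.294 -0.163]
free [ 0.135  0.227 -1.514 -0.01   0.102 -0.01 ] [0.54 0.33 0.35 0.04 0.03 0.03] [0.63335478 0.10514975 0.05591571] [0.6335 0.105  0.056 ]
True 0.0034 delta along u,n,z [-1.804 -1.339  0.529 -0.168  0.137 -0.174]
24.75
```

View pics/c.png

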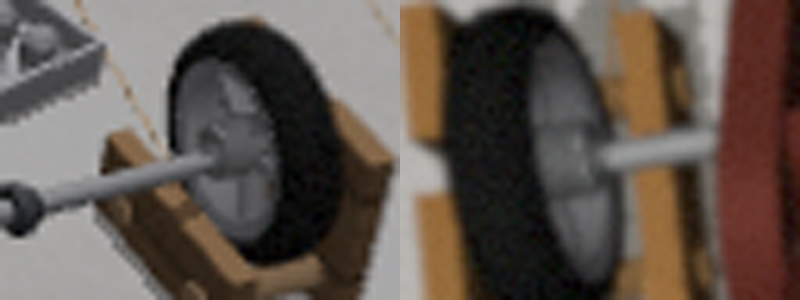

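The crops show the tip at the hub mouth, (212,160) in the scene and (605,155) in the top view. The contact forces push it along -n (+x), so I'll search by small offsets and follow the force.

```bash
cat >> ins.py <<'E'
def avg():
    F=[]
    for _ in range(6): r.wait(.03);e=r.sense();F.append(np.r_[e["force"],e["torque"]])
    R=np.column_stack([u.tolist()+[0],n.tolist()+[0],[0,0,1]]);m=np.mean(F,0);return np.r_[m[:3]@R,m[3:]@R]
E
python3 - <<'E'
from ins import *
b=None;dn,dz=-.0015,0.
for k in range(5):
    r.move_l(pose(-.003,dn,dz),vel=.04);b=avg()
    c=r.move_l(pose(.02,dn,dz),vel=.015,contact_N=3);a=avg()-b
    fn=a[5]/.19;fz=-(a[4]-.019*a[0])/.19
    print(k,round(dn,4),round(dz,4),c,depth(),a.round(2),"fn,fz",fn.round(2),fz.round(2),r.sense()["clock"])
    if not c or depth()>.012: break
    f=np.array([fn,fz]);f/=np.linalg.norm(f);dn+=.0012*f[0];dz+=.0012*f[1]
E
```

```text
0 -0.0015 0.0 True 0.0034 [-2.03 -0.88  0.24 -0.11  0.12 -0.16] fn,fz -0.85 -0.83 26.1833
1 -0.0024 -0.0008 True 0.0034 [-0.68 -1.13  0.54 -0.12  0.15 -0.16] fn,fz -0.85 -0.86 27.6083
2 -0.0032 -0.0017 True 0.0034 [-1.88 -0.53  0.43 -0.09  0.12 -0.15] fn,fz -0.81 -0.8 29.0333
3 -0.0041 -0.0025 True 0.0034 [-0.95 -0.35  0.28 -0.11  0.12 -0.13] fn,fz -0.67 -0.72 30.4583
4 -0.0049 -0.0034 True 0.0034 [-0.86 -0.2   0.68 -0.11  0.1  -0.11] fn,fz -0.56 -0.59 31.875
```

The stop depth doesn't change over a 6 mm shift, so the tip is on the flat hub face. I'll re-check the mouth in the saved close views, which costs no robot time.

Run:
```python
from ins import *
import pickle
out=[o for o in pickle.load(open("v.pkl","rb")) if o[0]=="wheel"]
ims=[]
for o in out[1:]:
    p=o[3];x0,y0=np.array(o[4]["hub_mouth"][0][0]).round().astype(int)
    cr=cv2.resize(p["color"][y0-25:y0+25,x0-25:x0+25],(400,400),interpolation=cv2.INTER_CUBIC)
    cr=np.clip(cr.astype(float)*1.6,0,255).astype(np.uint8)
    for dx,dz,col in((0,0,(0,255,0)),):
        t=np.linspace(0,6.28,60)
        for R in(.014,.007):
            X=np.array([[*(M+n*R*np.cos(k)),.075+R*np.sin(k)] for k in t])
            q=((proj(p,X)-[x0-25,y0-25]+.5)*8).astype(np.int32);cv2.polylines(cr,[q],True,col,1)
    print(x0,y0,"pred",proj(p,[*M,.075]).round(1)); 
    for nm,d in(("u",[*u,0]),("n",[*n,0]),("z",[0,0,1])): print(nm,((proj(p,np.array([*M,.075])+.001*np.array(d))-proj(p,[*M,.075]))[0]).round(2))
    ims.append(cr)
cv2.imwrite("pics/mouth.png",np.hstack(ims))
```

```text
252 201 pred [[252.2 200.1]]
u [ 0.02 -0.98]
n [-1.09 -0.02]
z [ 0.   -0.48]
253 199 pred [[252.5 198.3]]
u [ 0.48 -0.87]
n [-0.98 -0.43]
z [ 0.   -0.48]
```

View pics/mouth.png

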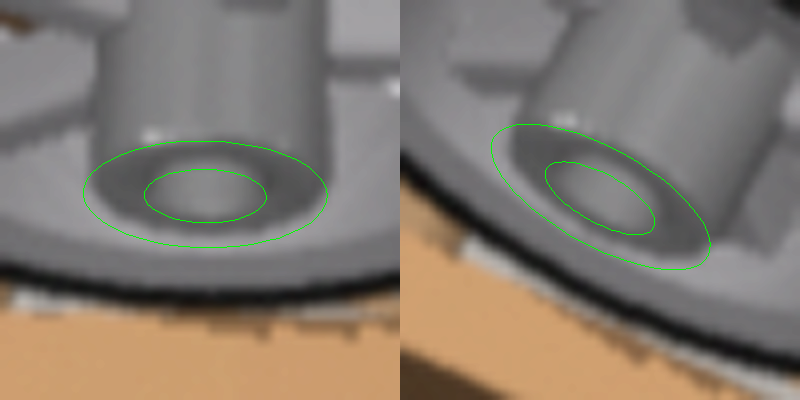

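The overlay (green) sits about 0.8 px left of and 1.4 px below the true hub face. The mouth is therefore about 0.5 mm toward -n and either deeper or higher. Before searching I'll check offline whether the held shaft droops, from the cone's apparent width in three frames.

```bash
python3 - <<'E'
import cv2,numpy as np
for f,rows in(("g",(79,82,85)),("l",(74,80,85)),("wr",(74,80,85))):
    im=cv2.imread(f"pics/{f}.png").astype(float).mean(2)
    for y in rows:
        w=im[y-1:y+2].mean(0);h=22 if f=="g" else 37
        L=w[252-2*h:252];Rr=w[252:252+2*h]
        x=np.arange(200,312) if f!="g" else np.arange(222,282)
        g=np.gradient(w)
        xl=np.arange(252-h-8,252-h+10);xr=np.arange(252+h-10,252+h+8)
        a=np.clip(-g[xl],0,None)**2;b=np.clip(g[xr],0,None)**2
        print(f,y,((b*xr).sum()/b.sum()-(a*xl).sum()/a.sum()).round(2),(a*xl).sum()/a.sum(),(b*xr).sum()/b.sum())
E
python3 - <<'E'
from ins import *
# predicted cone back silhouettes widths: tool frame z camera heights
for nm,zc in (("g",.2627-.04),("l",.1427-.019)):
    for x in(.084-.0842,): print(nm, 26e-3*324.9/np.sqrt((.945*zc)**2-.013**2))
w=r.read_camera("wrist");cv2.imwrite("pics/now.png",w["color"]);print(r.sense()["ee_pos"],r.sense()["clock"])
im=w["color"].astype(float).mean(2)
for y in range(30,130,6):print(y,im[y,200:306:6].round().astype(int).tolist())
E
```

```text
g 79 40.48 230.78536521614308 271.2614154780081
g 82 41.46 229.801713645879 271.26269382012003
g 85 41.45 229.77495260581674 271.2244223078949
l 74 68.64 218.24677320840536 286.8871497676441
l 80 68.18 218.44804837460072 286.6329835594265
l 85 68.07 218.50514923700422 286.5792595255212
wr 74 68.82 218.2666694942212 287.08395144705554
wr 80 68.34 218.37468172188372 286.7107555430477
wr 85 68.23 218.40672099426956 286.6371247574782
g 40.21621587565698
l 72.71497779728043
[0.63544398 0.11390478 0.05062253] 31.925
30 [164, 164, 164, 164, 164, 164, 160, 121, 141, 154, 132, 101, 163, 116, 114, 114, 115, 164]
36 [164, 164, 164, 164, 164, 164, 160, 121, 141, 154, 132, 100, 164, 162, 115, 114, 116, 141]
42 [164, 164, 164, 164, 164, 164, 161, 121, 141, 154, 132, 100, 164, 141, 115, 114, 116, 161]
48 [164, 164, 164, 164, 164, 164, 72, 50, 55, 55, 53, 47, 121, 131, 115, 114, 115, 164]
54 [164, 164, 164, 164, 164, 117, 50, 57, 59, 58, 56, 51, 42, 109, 115, 115, 115, 164]
60 [164, 164, 164, 164, 155, 50, 54, 54, 56, 55, 54, 50, 47, 38, 114, 114, 115, 161]
66 [164, 164, 164, 158, 51, 59, 62, 67, 71
[... 246 characters left out ...]
, 67, 82, 151, 67, 63, 59, 51, 40, 117, 118, 117]
90 [164, 164, 164, 164, 146, 148, 137, 74, 117, 118, 85, 71, 99, 96, 92, 118, 118, 118]
96 [164, 164, 164, 164, 164, 164, 164, 121, 141, 152, 129, 94, 116, 117, 117, 118, 118, 118]
102 [164, 164, 164, 164, 164, 164, 164, 121, 141, 152, 129, 93, 115, 116, 119, 118, 118, 118]
108 [164, 164, 164, 164, 164, 164, 164, 121, 141, 152, 129, 92, 164, 117, 118, 118, 120, 149]
114 [164, 164, 164, 164, 164, 164, 164, 120, 140, 152, 129, 91, 164, 146, 119, 118, 125, 164]
120 [164, 164, 164, 164, 164, 164, 164, 121, 140, 152, 127, 90, 164, 124, 119, 120, 118, 164]
126 [164, 164, 164, 164, 164, 164, 164, 121, 140, 152, 128, 89, 164, 118, 119, 119, 120, 164]
```

```bash
cat > pitch.py <<'E'
from h import *
w=r.read_camera("wrist")
K,Dc=w["K"],np.array(w["D"],float)
def edges(f):
    im=cv2.GaussianBlur(cv2.imread(f).astype(np.float64).mean(2),(1,5),0);o=[]
    for y in list(range(2,42,2))+list(range(100,205,3)):
        g=np.gradient(im[y])
        xl=np.arange(230,246);xr=np.arange(258,275);a=np.abs(g[xl])**2;b=np.abs(g[xr])**2
        def pk(x,a):
            i=np.clip(a.argmax(),1,len(a)-2);q=a[i-1:i+2];return x[i]+(q[0]-q[2])/(2*(q[0]-2*q[1]+q[2])+1e-9)/1.
        o.append((y,pk(xl,a),pk(xr,b)))
    return np.array(o)
ct=np.array([.0842,.0001,-.1427])
Rct=np.array([[0,1,0],[-.945,0,-.327],[-.327,0,.945]])
def model(P,E):
    th,h,yw,y0=P;d=np.array([np.cos(th)*np.cos(yw),np.sin(yw),np.sin(th)]);A=np.array([0,y0,-.019+h])
    D=(A-ct)-((A-ct)@d)*d;L=np.linalg.norm(D);e=-D/L;y=np.cross(e,d);R=.006;sb=R/L;cb=np.sqrt(1-sb**2)
    c=[]
    for sg in(1,-1):
        s=np.linspace(.02,.13,60)[:,None];X=A+s*d+R*(sb*e+sg*cb*y)
        px=cv2.projectPoints(X,cv2.Rodrigues(Rct)[0],-Rct@ct,K,Dc)[0][:,0]
        i=np.argsort(px[:,1]);c.append(np.interp(E[:,0],px[i,1],px[i,0]))
    return np.sort(np.array(c),axis=0)
import sys
for f in sys.argv[1:]:
    E=edges(f);res=lambda P:np.r_[model(P,E)[0]-E[:,1],model(P,E)[1]-E[:,2]]
    s=least_squares(res,[0,0,0,0],loss="soft_l1",f_scale=.3,x_scale=[.01,.001,.01,.001]);J=s.jac;cov=np.linalg.inv(J.T@J)*.2**2
    print(f,"pitch(down+)",s.x[0].round(4),"depth off",s.x[1].round(4),"yaw",s.x[2].round(4),"y0",s.x[3].round(4),"rms",np.sqrt(np.median(s.fun**2)).round(2),np.sqrt(np.diag(cov)).round(4)[:2], E[0],E[-1])
E
python3 pitch.py pics/l.png pics/wr.png pics/now.png
```

```text
pics/l.png pitch(down+) 0.0116 depth off 0.004 yaw 0.0003 y0 0.0001 rms 0.09 [0.0075 0.0006] [  2.         237.65701313 268.07649737] [202.         238.12873935 266.75370352]
pics/wr.png pitch(down+) 0.0339 depth off 0.002 yaw 0.0008 y0 0.0001 rms 0.07 [0.007  0.0006] [  2.         235.99309313 269.2187293 ] [202.         237.43034907 266.94977135]
pics/now.png pitch(down+) 0.0249 depth off 0.0023 yaw 0.0044 y0 0.0001 rms 0.07 [0.0066 0.0006] [  2.         236.96320384 270.40289328] [202.         238.05241521 267.2411972 ]
```

The held shaft droops about 0.03 rad in the pads, so the tip was several mm low, which agrees with the upward contact force. I'll tilt the tool to level the shaft and retry.

```bash
cat >> ins.py <<'E'
TH=.028
def rot(a=TH): return Ro.from_matrix(tool(psi,a)).as_euler("xyz")
E
python3 - <<'E'
from ins import *
r.move_l(pose(-.008,-.0007,-.001),vel=.05);r.move_l(pose(-.008,-.0007,.0005),vel=.04,rot=rot())
dn,dz=-.0007,.0005
for k in range(4):
    if k: r.move_l(pose(-.002,dn,dz),vel=.04,rot=rot())
    b=avg();c=r.move_l(pose(.025,dn,dz),vel=.02,contact_N=3,rot=rot());a=avg()-b
    fn=a[5]/.19;fz=-(a[4]+.18*a[0])/.19
    print(k,round(dn,4),round(dz,4),c,depth(),a.round(2),"fn,fz",fn.round(2),fz.round(2),r.sense()["clock"])
    if not c or depth()>.012: break
    f=np.array([fn,(fz+a[2])/2]);f/=np.linalg.norm(f);dn+=.0015*f[0];dz+=.0015*f[1]
r.read_camera("wrist")
E
```

```text
0 -0.0007 0.0005 False 0.0249 [-0.12  0.3   0.15 -0.02 -0.04 -0.  ] fn,fz -0.01 0.3 34.825
```

Run:
```python
from ins import *
dn,dz=-.0007,.0005;b=avg()
for s,v in((.055,.04),(.084,.04)):
    c=r.move_l(pose(s,dn,dz),vel=v,contact_N=3.5,rot=rot());a=avg()-b;print(s,c,depth(),a.round(2),r.sense()["clock"])
    if c: break
else:
    c=r.move_l(pose(.11,dn,dz),vel=.012,contact_N=3,rot=rot());a=avg()-b;print("seat",c,depth(),a.round(2),r.sense()["clock"])
w=r.read_camera("wrist");cv2.imwrite("pics/seat.png",w["color"])
```

```text
0.055 False 0.0547 [ 0.2  -0.24 -0.27  0.02 -0.01 -0.  ] 36.175
0.084 False 0.0838 [ 0.57 -0.27  0.63  0.02 -0.02  0.01] 37.25
seat True 0.096 [-1.4  -1.47  1.2  -0.2   0.08 -0.11] 38.6167
```

View pics/seat.png

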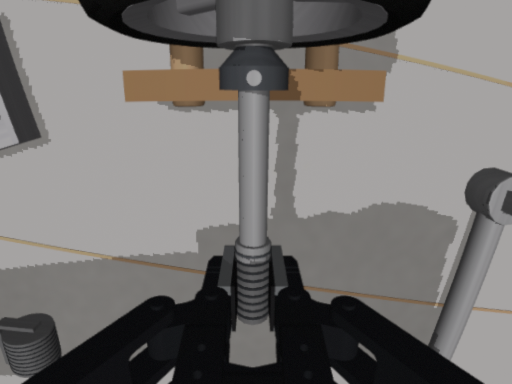

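The picture shows the cone nose meeting the hub face at (254,46), nearly coaxial, with no gap visible. I'll press once more lightly, following the side force, then lift in steps with the tip slightly up so the wheel stays on the cone.

```bash
python3 - <<'E'
from ins import *
d0=depth();dn,dz=-.0012,.0008
r.move_l(pose(d0-.001,dn,dz),vel=.02,rot=rot());b=avg()
c=r.move_l(pose(d0+.012,dn,dz),vel=.01,contact_N=3,rot=rot());a=avg()-b;d=depth();print("seat",c,d0,d,a.round(2));r.wait(.3)
if c and d<d0+.004:
    b=avg()
    for h,t in((.004,0),(.012,.02),(.03,.05)):
        r.move_l(pose(d,dn,dz+h+.15*0),vel=.03,rot=rot(TH+t));a=avg()-b;print("lift",h,a.round(2),r.sense()["ee_pos"].round(4))
    r.wait(.2)
    s=r.read_camera("scene");w=r.read_camera("wrist");cv2.imwrite("pics/lift.png",w["color"])
    print("wheel",[tri([(s,lm(s,"wheel",1)[0][0]),(t,lm(t,"wheel",1)[0][0])]).round(3) for t in [r.read_camera("top")] if lm(t,"wheel",1)])
print(r.sense()["clock"])
E
python3 pitch.py pics/seat.png pics/lift.png
```

```text
seat True 0.0959 0.0959 [-1.   -1.74  1.42 -0.2   0.09 -0.13]
lift 0.004 [ 1.04  1.98 -2.13  0.31  0.12  0.21] [0.6173 0.2047 0.0603]
lift 0.012 [ 1.64  1.41 -2.79  0.28  0.15  0.15] [0.6177 0.2047 0.0686]
lift 0.03 [ 1.44  1.75 -2.87  0.29  0.16  0.15] [0.6176 0.2047 0.0864]
wheel [array([0.59 , 0.324, 0.094])]
42.9667
pics/seat.png pitch(down+) -0.3547 depth off 0.0242 yaw -0.0178 y0 0.0014 rms 0.45 [0.0101 0.001 ] [  2.         222.81147538 268.9524869 ] [202.         238.2949866  267.11279993]
pics/lift.png pitch(down+) -0.2708 depth off 0.0207 yaw -0.0184 y0 0.0011 rms 0.48 [0.0092 0.0008] [  2.         229.77677054 268.72140934] [202.         238.01643631 266.80609747]
```

```bash
cat > p2.py <<'E'
import sys;fs=sys.argv[1:];sys.argv=["x"]
from pitch import *
for f in fs:
    E=edges(f);E=E[E[:,0]>=100];E=E[(np.abs(E[:,1]-238)<4)&(np.abs(E[:,2]-267)<4)]
    res=lambda P:np.r_[model([P[0],-0*P[0]+.0022,P[1],P[2]],E)[0]-E[:,1],model([P[0],.0022,P[1],P[2]],E)[1]-E[:,2]]
    s=least_squares(res,[0,0,0],loss="soft_l1",f_scale=.3,x_scale=[.01,.01,.001]);print(f,len(E),s.x.round(4))
    im=cv2.imread(f).mean(2);print("nose col254:",im[28:64:2,252:257].mean(1).round().astype(int).tolist(),"left",im[28:64:2,236:240].mean(1).round().astype(int).tolist())
E
python3 p2.py pics/l.png pics/wr.png pics/now.png pics/seat.png pics/lift.png
```

```text
pics/l.png 35 [0.0374 0.0006 0.0001]
nose col254: [104, 104, 104, 104, 104, 104, 104, 104, 103, 45, 35, 36, 37, 37, 36, 35, 36, 36] left [70, 70, 70, 69, 69, 68, 68, 68, 68, 60, 30, 29, 31, 32, 34, 35, 33, 34]
pics/wr.png 35 [0.0324 0.002  0.    ]
nose col254: [152, 152, 152, 152, 152, 152, 152, 152, 150, 81, 56, 57, 59, 59, 58, 56, 56, 57] left [116, 115, 115, 114, 114, 113, 112, 112, 114, 102, 51, 48, 51, 54, 56, 56, 55, 55]
pics/now.png 35 [ 0.0269  0.0058 -0.    ]
nose col254: [151, 151, 151, 151, 151, 151, 151, 151, 149, 70, 55, 56, 58, 58, 57, 55, 55, 56] left [124, 123, 123, 122, 122, 126, 126, 126, 126, 107, 53, 47, 50, 52, 55, 56, 54, 54]
pics/seat.png 35 [0.0219 0.0048 0.0001]
nose col254: [91, 91, 91, 90, 90, 88, 60, 53, 101, 58, 56, 57, 58, 59, 58, 56, 56, 57] left [92, 91, 92, 92, 92, 131, 109, 50, 54, 50, 29, 43, 50, 53, 56, 56, 55, 54]
pics/lift.png 35 [ 0.0591 -0.0011  0.0002]
nose col254: [90, 90, 91, 90, 90, 90, 87, 72, 46, 47, 35, 37, 56, 58, 57, 55, 55, 56] left [91, 91, 92, 91, 92, 92, 90, 83, 50, 46, 32, 38, 50, 53, 56, 55, 54, 54]
```

In the seat frame a gleam of about 2 px (roughly 0.9 mm) showed between nose and hub, and in the lifted frame it is gone. Step 2's height is not reached yet, so I can safely lower the wheel back, press it snug, hold, and then lift for good. The grip slipped about 0.035 rad under load, so I'm compensating for that.

```bash
python3 - <<'E'
from ins import *
d=.0959;dn=-.0012
r.move_l(pose(d,dn,.006),vel=.05,rot=rot(.07));b=avg()
for dz in(.003,.0015,.0005):
    r.move_l(pose(d,dn,dz),vel=.02,rot=rot(.063));a=avg()-b;print("down",dz,a.round(2))
    if a[2]>1.2: break
b=avg();c=r.move_l(pose(d+.006,dn,dz),vel=.01,contact_N=3,rot=rot(.063));a=avg()-b;d=depth();print("press",c,d,a.round(2))
r.wait(.35);w=r.read_camera("wrist");cv2.imwrite("pics/seat2.png",w["color"])
for h,t in((.012,.085),(.05,.1),(.145,.1)):
    r.move_l(pose(d,dn,h),vel=.04 if h<.02 else .09,rot=rot(t))
r.wait(.2);w=r.read_camera("wrist");cv2.imwrite("pics/lift2.png",w["color"]);a=avg()-b;print("lifted",a.round(2),r.sense()["ee_pos"].round(4),r.sense()["clock"])
E
python3 p2.py pics/seat2.png pics/lift2.png
```

```text
down 0.003 [-0.58 -0.11 -0.36 -0.01 -0.03 -0.02]
down 0.0015 [-0.55 -0.23  0.25  0.03 -0.03 -0.01]
down 0.0005 [-0.46 -0.14  0.1   0.04 -0.12  0.02]
press True 0.0965 [-0.29 -0.85  1.07 -0.18 -0.11 -0.16]
lifted [ 0.06  0.12 -0.85 -0.05  0.12 -0.05] [0.6177 0.2053 0.2009] 49.1583
pics/seat2.png 35 [0.0424 0.0034 0.    ]
nose col254: [89, 89, 89, 89, 89, 89, 86, 70, 45, 37, 35, 50, 58, 58, 57, 55, 55, 56] left [89, 90, 90, 90, 90, 90, 88, 78, 48, 42, 28, 32, 36, 51, 55, 55, 54, 54]
pics/lift2.png 35 [0.0714 0.0012 0.0001]
nose col254: [94, 94, 93, 93, 93, 93, 90, 74, 47, 49, 36, 37, 41, 60, 58, 56, 57, 58] left [94, 94, 95, 95, 95, 95, 93, 86, 51, 48, 33, 29, 46, 53, 57, 58, 56, 56]
```

The seat2 frame shows the cone closed on the hub, and the lifted frame shows no gap and a net tip-up of about 0.03 rad. Moving to the grey stand and lowering by feel.

```bash
cat > st.py <<'E'
from h import *
ps=1.62;us=np.array([np.cos(ps),np.sin(ps)]);C=np.array([.5777,-.0775])
def rs(a): return Ro.from_matrix(tool(ps,a)).as_euler("xyz")
g=C-.107*us
E
python3 - <<'E'
from st import *
r.reach([*g,.2],rs(.1));r.move_l([*g,.112],vel=.1,rot=rs(.082));r.wait(.15);e0=r.sense()
w=r.read_camera("wrist");cv2.imwrite("pics/over.png",w["color"])
c=r.move_l([*g,.065],vel=.02,contact_N=2)
e=r.sense();print(c,e["ee_pos"].round(4),(e["force"]-e0["force"]).round(2),(e["torque"]-e0["torque"]).round(2),e0["clock"],e["clock"])
s=r.read_camera("scene");w=r.read_camera("wrist");cv2.imwrite("pics/touch.png",w["color"])
x,y=proj(s,[*C,.1])[0].round().astype(int)
cv2.imwrite("pics/v.png",np.hstack([cv2.resize(s["color"][y-45:y+45,x-45:x+45],(384,384),interpolation=cv2.INTER_CUBIC),cv2.resize(w["color"],(416,312))[:,:] if 0 else cv2.resize(w["color"],(400,384))]))
E
python3 p2.py pics/over.png pics/touch.png
```

```text
True [ 0.5829 -0.1844  0.0922] [1.95 0.82 4.41] [ 0.22 -0.18 -0.06] 51.85 53.05
pics/over.png 33 [ 0.123   0.0103 -0.0003]
nose col254: [114, 113, 113, 113, 113, 113, 150, 124, 62, 82, 70, 71, 73, 74, 72, 70, 70, 71] left [114, 114, 114, 114, 114, 115, 113, 104, 64, 60, 43, 43, 62, 66, 70, 70, 68, 69]
pics/touch.png 32 [ 0.1105  0.0142 -0.0004]
nose col254: [116, 116, 116, 116, 116, 115, 111, 92, 60, 60, 50, 73, 75, 76, 74, 72, 72, 74] left [116, 116, 116, 116, 116, 117, 115, 103, 64, 57, 40, 52, 65, 69, 72, 72, 71, 71]
```

View pics/v.png

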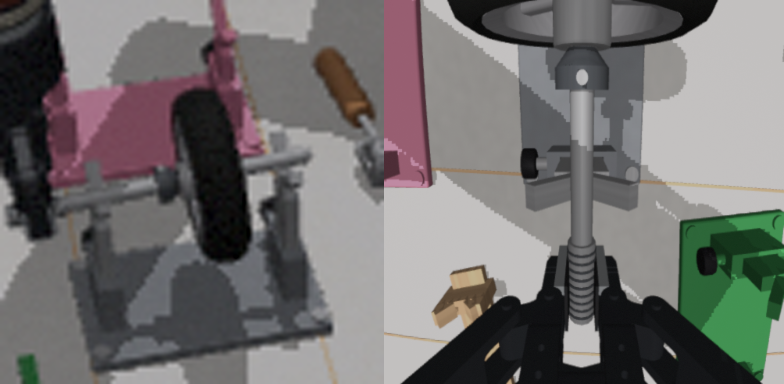

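The picture shows the shaft over both Vs of the grey stand, near V at (582,190) and far V at (285,160), with the wheel free between and the cone on the hub. The torque says the near V touched first, with a small +x side push. I'll ease that and bring the far end down by feel.

```bash
python3 - <<'E'
from st import *
def av():
    F=[]
    for _ in range(5): r.wait(.03);e=r.sense();F.append(np.r_[e["force"],e["torque"]])
    return np.mean(F,0)
z=.0925;a=.082;x=.0008
print("now",av().round(2))
r.move_l([g[0]+x,g[1],z],vel=.02);f=av();print("nudge",f.round(2))
for k in range(4):
    a-=.012;z+=.042*.012
    r.move_l([g[0]+x,g[1],z],vel=.02,rot=rs(a));f=av();print(round(a,3),round(z,4),f.round(2),r.sense()["clock"])
    if f[3]>.75: break
w=r.read_camera("wrist");s=r.read_camera("scene");cv2.imwrite("pics/a.png",w["color"])
print([(x_.round(1)) for x_,c in lm(s,"shaft_tip",1)],proj(s,[*(g+.19*us),.109]).round(1),proj(s,[*(g+.19*us),.099]).round(1))
E
python3 p2.py pics/a.png
```

```text
now [ 3.79 -0.85  2.9  -0.21 -0.5  -0.15]
nudge [-1.56 -1.46  2.25 -0.35  0.21  0.08]
0.07 0.093 [-3.14 -2.44  1.94 -0.56  0.46  0.15] 54.2333
0.058 0.0935 [-3.82 -2.96  1.37 -0.71  0.57  0.16] 54.65
0.046 0.094 [-3.83 -3.98  0.72 -0.8   0.59  0.16] 55.0667
0.034 0.0945 [-3.38 -4.23  1.17 -0.82  0.6   0.16] 55.4833
[array([229.4, 219.2])] [[276. 182.]] [[276.  184.7]]
pics/a.png 32 [ 0.1092  0.0007 -0.0004]
nose col254: [116, 116, 116, 116, 116, 159, 157, 128, 62, 51, 62, 73, 74, 75, 73, 71, 72, 73] left [119, 119, 119, 120, 120, 170, 174, 156, 73, 58, 54, 65, 68, 72, 74, 73, 71, 69]
```

Run:
```python
import cv2,numpy as np
def pk(x,a):
    i=np.clip(a.argmax(),1,len(a)-2);q=a[i-1:i+2];return x[i]+(q[0]-q[2])/(2*(q[0]-2*q[1]+q[2])+1e-9)
for f in("l","wr","now","seat","lift","seat2","lift2","over","touch","a"):
    im=cv2.GaussianBlur(cv2.imread(f"pics/{f}.png").astype(float).mean(2),(1,5),0);W=[]
    for y in range(74,86,2):
        g=np.gradient(im[y]);xl=np.arange(208,230);xr=np.arange(276,298)
        W.append(pk(xr,np.abs(g[xr]))-pk(xl,np.abs(g[xl])))
    W=np.median(W);D=26*324.9/W/.945
    print(f,W.round(2),"depth mm",D.round(2),"droop vs l (rad)",((D-26*324.9/68.2/.945)/87).round(4))
```

```text
l 68.34 depth mm 130.8 droop vs l (rad) -0.0031
wr 68.47 depth mm 130.56 droop vs l (rad) -0.0059
now 68.68 depth mm 130.16 droop vs l (rad) -0.0105
seat 69.27 depth mm 129.04 droop vs l (rad) -0.0233
lift 67.58 depth mm 132.27 droop vs l (rad) 0.0138
seat2 68.49 depth mm 130.51 droop vs l (rad) -0.0064
lift2 67.65 depth mm 132.13 droop vs l (rad) 0.0122
over 67.73 depth mm 131.97 droop vs l (rad) 0.0104
touch 72.21 depth mm 123.79 droop vs l (rad) -0.0837
a 68.37 depth mm 130.74 droop vs l (rad) -0.0038
```

Cone width gives the shaft/tool droop as about 0.03 rad now, against a tool tilt of 0.034. The shaft is level and partly supported, so both Vs are bearing. I'll relieve the residual side forces, then release and check.

```bash
python3 - <<'E'
from st import *
def av():
    F=[]
    for _ in range(5): r.wait(.03);e=r.sense();F.append(np.r_[e["force"],e["torque"]])
    return np.mean(F,0)
r.move_l([g[0]+.0003,g[1]-.0006,.0942],vel=.02,rot=rs(.034));print(av().round(2))
w=r.read_camera("wrist");cv2.imwrite("pics/b.png",w["color"])
s=r.read_camera("scene");t=r.read_camera("top");cv2.imwrite("pics/sb.png",s["color"]);cv2.imwrite("pics/tb.png",t["color"])
for q in("shaft_grip","shaft","wheel","stand"):
    a=lm(s,q,3);print(q,[x.round(1).tolist() for x,c in a])
print(r.sense()["clock"],proj(s,[*g,.11]),proj(s,[*(C-.017*us),.11]),proj(s,[*(C+.01*us),.11]))
E
python3 p2.py pics/b.png
```

```text
[-2.35 -1.58  0.99 -0.4   0.4   0.12]
shaft_grip [[206.7, 193.8]]
shaft [[243.4, 183.8]]
wheel [[250.1, 184.9], [336.7, 167.6]]
stand [[237.3, 172.5], [187.6, 263.6], [250.1, 216.0]]
56.45 [[211.22347067 191.8615584 ]] [[242.26754805 187.02282962]] [[251.45456218 185.59119388]]
pics/b.png 34 [ 0.1137  0.0052 -0.0004]
nose col254: [116, 116, 116, 116, 119, 162, 157, 127, 62, 62, 70, 73, 75, 75, 73, 71, 72, 73] left [119, 119, 119, 119, 127, 176, 173, 154, 71, 58, 54, 64, 68, 71, 74, 73, 71, 72]
```

```bash
python3 - <<'E'
from st import *
r.let_go();r.wait(.4);w=r.read_camera("wrist");cv2.imwrite("pics/rel.png",w["color"]);e=r.sense();print(e["force"].round(2),e["grip_width"],e["clock"])
s=r.read_camera("scene");cv2.imwrite("pics/sr.png",s["color"])
a=cv2.imread("pics/b.png").astype(int);print("diff in cone/hub area",np.abs(a-w["color"])[20:100,210:300].mean())
im=w["color"].mean(2)
for c in(236,252):print(im[20:66:2,c:c+4].mean(1).round().astype(int).tolist())
for q in("shaft_grip","shaft","wheel"): print(q,[x.round(1).tolist() for x,c in lm(s,q,2)],[x.round(1).tolist() for x,c in lm(w,q,2)])
p=[*g,.11];print(proj(w,[*(C-.017*us),.11]),proj(w,p))
E
python3 - <<'E'
import cv2,numpy as np
# shaft centre line columns in released frame
im=cv2.GaussianBlur(cv2.imread("pics/rel.png").astype(float).mean(2),(1,5),0)
for y in (55,100,120,140,180,220,280): 
    print(y,im[y,225:285:4].round().astype(int).tolist())
E
```

```text
[-0.47  0.19 -0.27] 0.9994803875248698 57.6417
diff in cone/hub area 9.529444444444444
[112, 112, 112, 112, 112, 112, 113, 112, 120, 167, 159, 85, 60, 48, 53, 61, 64, 68, 68, 66, 66, 49, 75]
[109, 109, 109, 109, 109, 109, 109, 109, 113, 150, 142, 70, 60, 54, 67, 69, 70, 69, 67, 67, 68, 69, 83]
shaft_grip [[207.9, 194.1]] []
shaft [[243.6, 187.5]] [[248.5, 69.2]]
wheel [[250.6, 182.0], [249.1, 213.5]] []
[[251.7014278   65.95050298]] [[251.75022482 277.22793995]]
55 [84, 54, 63, 68, 69, 69, 68, 68, 67, 64, 62, 56, 45, 85, 89]
100 [87, 91, 109, 114, 144, 159, 171, 173, 154, 132, 98, 129, 130, 117, 87]
120 [88, 88, 88, 73, 93, 105, 151, 159, 142, 131, 96, 131, 125, 91, 90]
140 [52, 52, 52, 72, 92, 105, 115, 125, 112, 99, 82, 51, 51, 51, 51]
180 [78, 88, 94, 87, 90, 104, 113, 125, 113, 99, 80, 92, 89, 82, 74]
220 [139, 141, 142, 138, 87, 102, 111, 123, 112, 99, 83, 142, 141, 141, 142]
280 [187, 187, 184, 72, 64, 58, 71, 75, 65, 63, 72, 62, 186, 187, 187]
```

The shaft stayed put on release: cone and hub are unchanged apart from a gap of roughly 1.5–2 mm, and the limit is about 5 mm. Retreating straight up for a final numeric check.

Run:
```python
from st import *
e=r.sense();M=Ro.from_euler("xyz",e["eef_rot"]).as_matrix()
r.move_l(e["ee_pos"]-.12*M[:,2],vel=.1);r.wait(.2)
w=r.read_camera("wrist");s=r.read_camera("scene");t=r.read_camera("top");cv2.imwrite("pics/fin.png",w["color"])
for q in("shaft_grip","shaft_tip","shaft"):
    L=[(p,lm(p,q,1)) for p in(s,w)];ob=[(p,l[0][0]) for p,l in L if l]
    print(q,[(x.round(1).tolist()) for p,x in ob],tri(ob).round(4) if len(ob)>1 else "")
for m in r.masks_of(w,"shaft")[:1]:
    ys,xs=np.nonzero(m["region"]);P=np.array([plane(w,[x,y],.109)[:2] for x,y in zip(xs,ys)])
    mu=P.mean(0);d=np.linalg.svd(P-mu,full_matrices=False)[2][0];d*=np.sign(d[1]);u=(P-mu)@d
    print("psi",np.arctan2(d[1],d[0]).round(4),"blunt end",(mu+d*u.min()).round(4),"exp",(g-.02*us).round(4),"x of origin in stand",((mu+d*u.min()-C)@us+.11).round(4),"lat",((mu-C)@np.array([-us[1],us[0]])).round(4))
    y=lambda k: [np.ptp(xs[ys==yy]) for yy in k]
    q=np.unique(ys);print([(int(yy),int(np.ptp(xs[ys==yy]))) for yy in q[::12]])
print(r.sense()["clock"])
```

```text
shaft_grip [[210.6, 191.9], [166.2, 266.8]] [ 0.5351 -0.2146  0.1075]
shaft_tip [[276.1, 181.6]] 
shaft [[242.4, 184.2], [251.1, 77.3]] [ 0.5777 -0.0951  0.1197]
psi 1.6251 blunt end [ 0.5845 -0.2083] exp [ 0.5839 -0.2043] x of origin in stand -0.021 lat 0.0
[(65, 13), (77, 35), (89, 16), (101, 17), (113, 15), (125, 17), (137, 15), (149, 15), (161, 16), (173, 21), (185, 22), (197, 21), (209, 20), (221, 12)]
60.0417
```

```bash
python3 -c "
from rig import r
print(r.hand_in(), r.sense()['clock'])"
```

```text
the job is handed in; nothing more can be done
the job is handed in; nothing more can be done
```

The wheel is on the shaft, the shaft lies in both V-notches of the grey stand, the gripper has let go, and the job is handed in at about 60 s. No verdict is reported.

**Threading:** The first tries stopped on the flat hub face. The shaft drooped about 0.03 rad in the pads, so its tip sat low. I tilted the tool to level it, and it threaded through until the cone stopped at about 3 N.

**Seating:** A first, partial lift followed a seat that showed a gap of about 0.9 mm. I set the wheel back on the dowels, pressed it snug (gap closed in the picture) and lifted it for good.

**Stand:** I lowered the shaft until the near V touched at 4.4 N. I then tilted the far end down and eased the side forces before opening the gripper.

**Last checks:**
- **Heading:** the shaft lies at 1.625 rad against 1.62 for the stand.
- **Position:** its side offset is about 0 mm, and its origin is 17 to 21 mm to the -x side of the stand's centre.
- **Level:** grip and tip lie within 1 px of a level shaft about 110 mm up. That is good to roughly 0.02 rad at best.
- **Cone gap:** the cone stood about 1.5 to 2 mm off its seat after the release. That is inside the 5 mm limit but not fully snug.

**Disagreed or unverified:**
- Seat height measured about 97 mm in the images but about 109 mm by feel; I went by feel.
- The final wrist-camera grip landmark was a false hit, and I ignored it.
- I saw no direct proof of contact force at the far V. I inferred it from the shaft being level and from the droop easing as I lowered it.
- I did not check the bystanders at the end. I felt no contact with them.

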